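# Take the spent ink cassette out of the date coder

### The job

The orange ink cassette in the date coder is spent. Push the steel keeper bar fully back by its yellow tab, then squeeze the orange cassette's two white side catches together and lift it straight up out of its bay. Finish still holding it by its squeezed catches, upright and still, about 10 cm above where it sat; leave the blue cassette seated and do not disturb the other things on the table.

Things in the scene. Friction and masses are not known exactly. Their poses are not given: they have to be found in the camera images.
- coder: Date coder's ink station: grey box with two open bays side by side, fixed to the table, turned up to 0.2 rad; 94 mm (x, -34 to +60) x 172 mm (y) x 31 mm tall, two keeper guides at the back corners 44 mm tall. Origin on its underside, midway between the bays; x points to its back (the keeper), z up. Bay centres at x = 0, y = +48 and -48 mm; bay floors at z = 8 mm.
- keeper (a joint): How far the steel keeper bar at the back of the coder is slid back along the coder's +x, m. Near 0 (starts at 0 to 0.004) its two 18 mm wide tongues overhang the backs of both cassettes' shells by up to 8 mm, 2 mm above them, and block lifting; 0.020 = fully back at its stop. About 2.5 N friction; stays where left.
- keeper_tab (a point): Top centre of the keeper bar's upright yellow tab, 65 mm above the coder's underside. The tab is 10 mm thick (x), 34 mm wide (y), and stands from z = 40 to 65 mm above the coder's underside; it moves with the keeper. In the coder's frame it is at x = 38 mm, y = 0 with the keeper at 0.
- orange_cassette: The orange ink cassette, loose, about 0.13 kg; origin at the centre of its underside, z up, axes as the coder's. Shell 50 (x) x 42 (y) x 26 mm, above it a neck 34 x 26 mm (x -24 to +10) to z = 52 mm; black ribbed plate on top, 1 mm proud. Starts in either bay, on the bay floor, 1.5 mm play each side. A white sprung catch on its +y and on its -y side locks it under lips of the bay.
- orange_cassette_grip (a point): Centre of the pinch: midway between the orange cassette's two white ribbed finger pads, 42 mm above its underside; the pinch line is the cassette's y. Each pad is 24 mm along x, z = 30 to 54 mm above the underside, 10 mm thick; outer faces 60 mm apart when sprung out, 49 mm when both are fully in. Both must be squeezed in to free the cassette.
- orange_cassette_left_catch (a joint): The left side catch of the orange cassette, the one towards the cassette's +y: how far it is pressed in towards the cassette's middle, m. 0 = sprung out (latched), 0.0055 = pressed fully in; the cassette comes free from about 0.004 on both sides. Spring force 2 N at the start of the travel, 6.4 N fully in.
- orange_cassette_right_catch (a joint): The right side catch of the orange cassette, the one towards the cassette's -y: how far it is pressed in towards the cassette's middle, m. 0 = sprung out (latched), 0.0055 = pressed fully in; the cassette comes free from about 0.004 on both sides. Spring force 2 N at the start of the travel, 6.4 N fully in.
- blue_cassette: The blue ink cassette, loose, same shape and size as the orange one, in the other bay; it stays seated. Origin at the centre of its underside.
- can_work: Bystander: small round clear can of nuts with a white lid and a paper label, 70 mm across and 45 mm tall; origin at the centre of its underside.
- tally_counter: Bystander: round steel tally counter, 52 x 45 x 17 mm; origin at the centre of its underside.
- date_stamp: Bystander: wooden hand stamp with a turned knob, 27 x 48 x 62 mm; origin at the centre of its underside.
- glue_stick: Bystander: upright glue stick with a red cap, 25 mm across and 92 mm tall; origin at the centre of its underside.
- dust_brush: Bystander: flat wooden-handled brush, 36 x 188 x 12 mm; origin at the centre of its underside.
- seal_pad_0: Bystander: small tan pad of paper seals, 25 x 42 x 11 mm; origin at the centre of its underside.
- seal_pad_1: Bystander: small tan pad of paper seals, 25 x 42 x 9 mm; origin at the centre of its underside.

How it is judged:
By the outcome, as a careful person would: the job done as asked, in the order asked, and still so for the second after the job is handed in, while the arm keeps its last pose, push and grip.
It also fails if it takes over 42 s, if anything falls off the work surface, if the arm or the gripper's body presses on something with over 40 N, if the wrist force passes 120 N, or if a joint passes its speed limit or range.

### The arm

A 7-joint arm with a two-finger parallel gripper is mounted at the origin on a cart in front of the work surface, level with it; the furniture and walls round the work are solid. World frame = base frame: x ahead of the robot, y to its left, z up, the work surface at z = 0. Lengths are in mm, angles in rad, forces in N, time in s.
With the tool pointing down it reaches from about 400 to 850 mm from the base axis. Payload 10.4 kg.
Tool frame: the origin (TCP) lies midway between the tips of the shut fingers; the grasp point (between the pads) lies 19 mm behind it; z points along the fingers, y is the direction in which the jaws open and shut (so a half turn about z gives the same grasp; the last joint's range is limited). The gripper opens to 85 mm and grips with 20 to 120 N. Pads are 22 mm wide; open, the fingers measure 114 mm over their backs; the gripper's body (76 mm by 85 mm) begins 54 mm behind the grasp point. The pads swing forward as they close: fully open they stand 13 mm farther back than shut.
Start: joints at [1.125, 0.332, -0.065, 1.46, 0.022, 1.35, -0.088], TCP at [256.47, -569.977, 231.338] pointing down, gripper open.
Joint ranges: [-2.6, 2.6], [-0.5, 2.12], [-1.47, 1.34], [0.16, 2.42], [-1.27, 4.41], [0.06, 2.06], [-2.6, 2.6]. Speed limits (rad/s): [2.22, 2.22, 2.79, 2.79, 3.14, 3.14, 3.14].

### API

Orientations are given as a unit quaternion [x, y, z, w].
In Python, from station import manip, cams, hand_in gives the robot as it stands.
- The arm moves only by the tool carry_out, never from a script. Its argument "deltas" is a list that holds one entry, the list of rows, each a list of 6 numbers: the shift along the tool's x, y, z in m, then the turn, a rotation vector about the tool's x, y, z in degrees. A call has 1 to 20 rows; each row is the pose to reach, as a shift and turn from the pose commanded when the call began, along the tool's axes at that moment; what a row does not reach only later rows make up. A row lasts 1/10 s, in which the tool goes at most 50 mm and 8.59 degrees, less where a joint would pass 70% of its speed; a pose out of reach is approached as far as the arm can. A call with a gripper value outside its range is refused whole. "jaw" is the opening, from 0 (shut) to 1 (fully open), set as the call begins (left out, the last holds). The fingers move at their own pace and stop on an object; the grip force is fixed at half the most. Time passes only in rows, so rows that repeat a pose let the fingers close. It gives the time, the measured TCP pose, the force and the opening at its end, in the units of the state.
- manip.get_state(): the state, without advancing time (a new reading comes with each control period).
- cams.grab_frame(name): name is "scene" or "top" or "wrist"; returns the picture (420x560x3 uint8, red, green, blue); there is no depth.
- cams.calibration(name): a dict with "intrinsics" (3x3 intrinsics, pixels), "T" (4x4, takes a point from camera to world coordinates); the wrist camera has in their place "hand_eye" (4x4, takes a point from camera to tool coordinates, whose origin is the TCP and whose axes are the flange's). Camera axes: x right, y down, z forward; pixel columns grow to the right and rows downward; lengths in mm; the calibration is good to about 2 mm. The wrist camera is an equidistant fisheye: a pixel r from the principal point sees the ray r / f radians off the axis. A picture is of the moment at which its call begins: read the wrist's pose just before it. calibration takes no time and is no camera call.
- hand_in(): hands the job in, once; it reports no verdict.
The state is a dict: "clock": time; "joints": joint angles; "qvel": joint speeds; "tau": joint torques, N m; "tcp_pos": TCP position; "tool_rot": TCP orientation; "wrist_force": force on the tool from outside, world axes, zero at the start; "moment": the same for the moment, N m; "finger_gap": finger opening in mm.
Only numpy, scipy, OpenCV 4.12 (cv2) and the standard library are available. Lean on these libraries where they do the work, as an engineer would, in place of code of your own. Each camera call takes 0.05 s, during which the arm holds its last target.

## Working session

There is one attempt and no reset: what is moved stays moved. The work goes in short steps, Python scripts to look and compute and a tool call to move; the robot and the scene stay as the last step left them, time stands still between calls to the robot, and variables do not carry over. Pictures are saved under pics/ and viewed, and the job is handed in when it is done.

Besides the shell and the picture viewer there is one more tool, called after ">>>" as a command line: name --argument value ..., lists and objects as JSON in quotes. carry_out: Moves the arm, as the interface text tells. Its arguments: {"type":"object","properties":{"deltas":{"type":"array","items":{"type":"array","items":{"type":"array","items":{"type":"number"}}}},"jaw":{"type":"number"}},"required":["deltas"]}

```bash
mkdir -p pics; ls; python3 - <<'E'
from station import manip, cams
import cv2, numpy as np
np.set_printoptions(precision=4,suppress=True)
print(manip.get_state())
for n in ("scene","top","wrist"):
    im=cams.grab_frame(n); cv2.imwrite(f"pics/{n}0.png",im[:,:,::-1]); print(n,cams.calibration(n))
E
```

```text
pics
{'clock': 0.0, 'joints': array([ 1.1254,  0.3329, -0.0647,  1.461 ,  0.0216,  1.3499, -0.0885]), 'qvel': array([-0.0013, -0.0005, -0.0001, -0.001 ,  0.0006,  0.0011, -0.0008]), 'tau': array([ -0.0005, -62.5443,   0.0484, -39.1606,   0.016 ,   0.0098,
        -0.0001]), 'tcp_pos': array([ 256.2395, -569.6167,  230.4679]), 'tool_rot': array([ 0.9777,  0.2098, -0.0002, -0.0007]), 'wrist_force': array([-0.2123,  0.7332, -0.5115]), 'moment': array([ 0.01  ,  0.0359, -0.0145]), 'finger_gap': 85.3458995366684}
scene {'intrinsics': array([[434.2259,   0.    , 286.3853],
       [  0.    , 434.2259, 213.2919],
       [  0.    ,   0.    ,   1.    ]]), 'T': array([[  -0.4845,   -0.3806,    0.7877, -647.47  ],
       [  -0.8746,    0.1928,   -0.4448,  658.5347],
       [   0.0174,   -0.9044,   -0.4263,  668.0179],
       [   0.    ,    0.    ,    0.    ,    1.    ]])}
top {'intrinsics': array([[537.2447,   0.    , 279.4363],
       [  0.    , 537.2447, 205.8247],
       [  0.    ,   0.    ,   1.    ]]), 'T': array([[   0.0172,   -0.9932,    0.1148,  290.143 ],
       [  -0.9998,   -0.0178,   -0.0041,   63.8437],
       [   0.0061,   -0.1147,   -0.9934, 1386.4609],
       [   0.    ,    0.    ,    0.    ,    1.    ]])}
wrist {'intrinsics': array([[325.1923,   0.    , 283.5385],
       [  0.    , 325.1923, 206.4147],
       [  0.    ,   0.    ,   1.    ]]), 'hand_eye': array([[   0.0004,   -0.9551,   -0.2963,   76.5084],
       [   1.    ,    0.0003,    0.0004,   -0.9401],
       [  -0.0003,   -0.2963,    0.9551, -143.002 ],
       [   0.    ,    0.    ,    0.    ,    1.    ]])}
```

View pics/scene0.png

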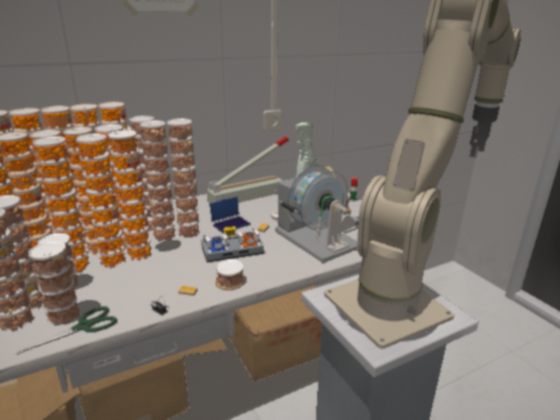

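View pics/top0.png

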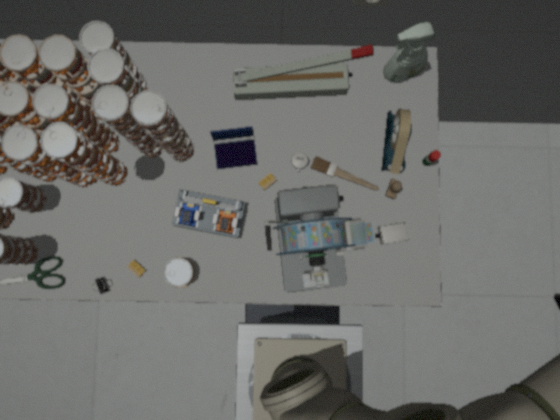

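View pics/wrist0.png

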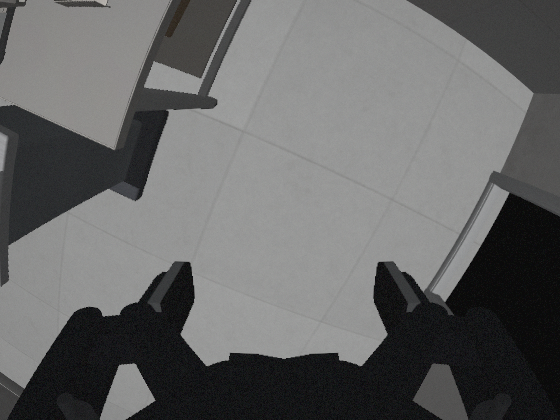

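```bash
python3 - <<'E'
import cv2
a=cv2.imread("pics/top0.png")[180:250,160:260]; b=cv2.imread("pics/scene0.png")[190:270,190:280]
cv2.imwrite("pics/topz.png",cv2.resize(a,None,fx=8,fy=8,interpolation=cv2.INTER_CUBIC))
cv2.imwrite("pics/scenez.png",cv2.resize(b,None,fx=7,fy=7,interpolation=cv2.INTER_CUBIC))
E
```

```text
(no output)
```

View pics/topz.png

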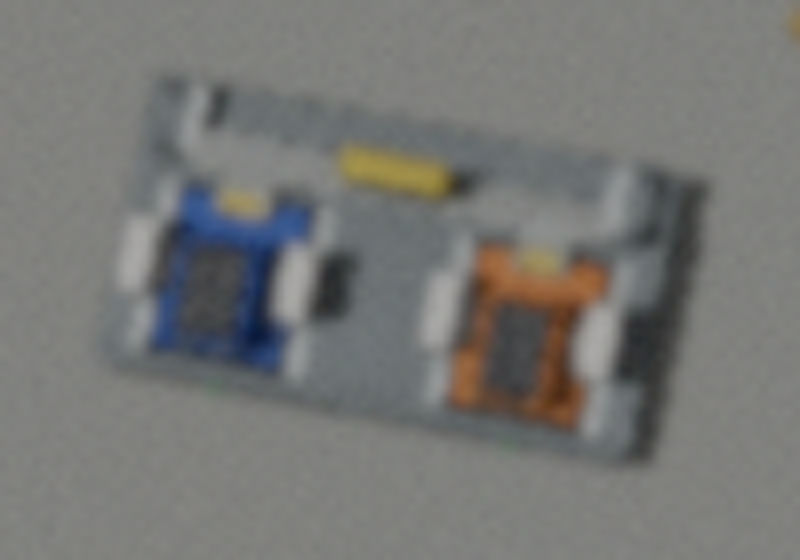

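View pics/scenez.png

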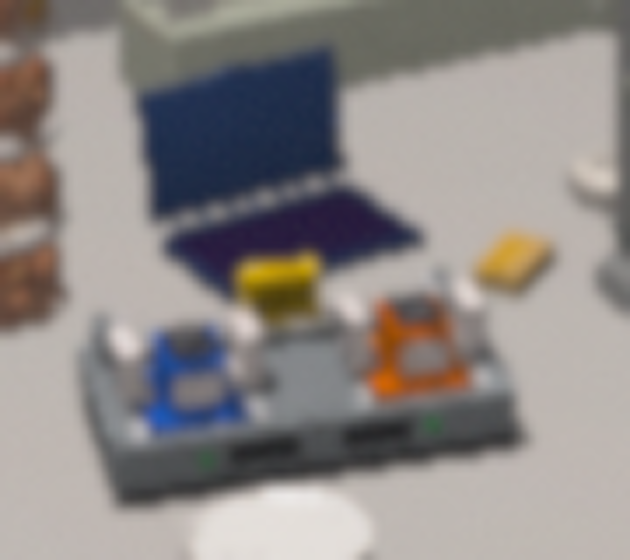

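```bash
cat > h.py <<'E'
import numpy as np
from station import manip, cams
def cast(n,u,v,z):
    c=cams.calibration(n);K=c["intrinsics"];T=c["T"]
    d=T[:3,:3]@np.array([(u-K[0,2])/K[0,0],(v-K[1,2])/K[1,1],1]);o=T[:3,3]
    return o+d*(z-o[2])/d[2]
E
python3 - <<'E'
from h import *
np.set_printoptions(precision=1,suppress=True)
f=lambda u,v,z:cast("top",160+(u+.5)/8-.5,180+(v+.5)/8-.5,z)
o=f(517,350,61);b=f(214,292,61);t=f(395,172,65)
print("or",o,"bl",b,"tab",t)
d=(b-o)[:2];print(np.linalg.norm(d),np.arctan2(d[1],d[0])-np.pi/2)
yaw=np.arctan2(d[1],d[0])-np.pi/2
c,s=np.cos(yaw),np.sin(yaw);m=((o+b)/2)[:2];e=t[:2]-m;print(c*e[0]+s*e[1],-s*e[0]+c*e[1])
for k,p,z in(("can",(180,272),45),("padnear",(137,268),9),("pad2",(267,182),9),("machineL",(276,195),100),("machL2",(266,238),100),("glue",(433,157),92)):print(k,cast("top",*p,z))
g=lambda u,v,z:cast("scene",190+(u+.5)/7-.5,190+(v+.5)/7-.5,z)
print("scene tab",g(278,262,65),"or",g(415,303,61),"bl",g(187,337,61))
E
```

```text
or [397.3 194.2  61. ] bl [413.7 288.5  61. ] tab [451.6 233.2  65. ]
95.61504428527302 -0.17169495765639464
46.801113132972624 -0.16424641030158948
can [275.9 301.6  45. ]
padnear [283.7 417.6   9. ]
pad2 [510.9  91.5   9. ]
machineL [465.   67.3 100. ]
machL2 [360.7  89.4 100. ]
glue [ 567.1 -316.4   92. ]
scene tab [459.8 231.5  65. ] or [405.1 191.4  61. ] bl [420.6 288.2  61. ]
```

```bash
python3 - <<'E'
from h import *
np.set_printoptions(precision=0,suppress=True)
import numpy as np
def ray(n,u,v):
    c=cams.calibration(n);K=c["intrinsics"];T=c["T"]
    d=T[:3,:3]@np.array([(u-K[0,2])/K[0,0],(v-K[1,2])/K[1,1],1]);return T[:3,3],d/np.linalg.norm(d)
def tri(a,b):
    o1,d1=ray("scene",*a);o2,d2=ray("top",*b)
    s=np.linalg.lstsq(np.c_[d1,-d2],o2-o1,rcond=None)[0];p,q=o1+s[0]*d1,o2+s[1]*d2
    print((p+q)/2,np.linalg.norm(p-q))
tri((320,167),(312,228)); tri((320,167),(312,240)); tri((305,125),(415,32)); tri((290,190),(280,237))
for z in (50,100,150,200,250): print(z,cast("scene",320,167,z),cast("scene",290,200,z),cast("top",315,220,z),cast("top",266,238,z))
E
python3 - <<'E'
import cv2
cv2.imwrite("pics/m1.png",cv2.resize(cv2.imread("pics/scene0.png")[110:270,200:370],None,fx=4,fy=4,interpolation=cv2.INTER_CUBIC))
E
```

```text
[371. -18. 247.] 16.834145154474136
[349. -12. 254.] 2.555793175527671
[ 812. -238.  251.] 8.495369298639893
[364.  65. 190.] 20.35751390761134
50 [ 840. -344.   50.] [586. -52.  50.] [411. -31.  50.] [363.  90.  50.]
100 [ 720. -263.  100.] [486.   6. 100.] [406. -28. 100.] [361.  89. 100.]
150 [ 600. -182.  150.] [387.  63. 150.] [402. -24. 150.] [358.  88. 150.]
200 [ 479. -101.  200.] [287. 121. 200.] [397. -20. 200.] [355.  87. 200.]
250 [359. -20. 250.] [187. 178. 250.] [393. -17. 250.] [352.  86. 250.]
```

View pics/m1.png

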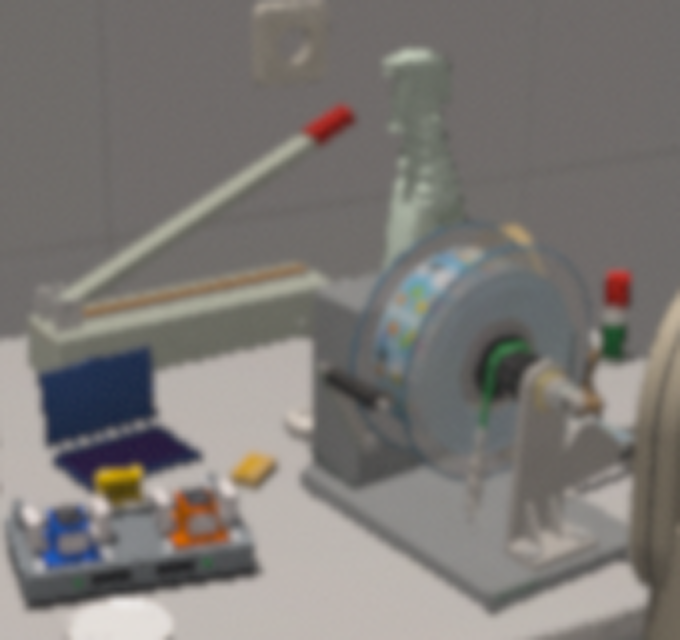

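```bash
cat >> h.py <<'E'
from scipy.spatial.transform import Rotation as R
def pose():
    s=manip.get_state(); return s["tcp_pos"],R.from_quat(s["tool_rot"]),s
E
python3 - <<'E'
from h import *
p0=np.array([256.5,-570,231.3]);r=R.from_quat(manip.get_state()["tool_rot"])
rows=[]
for k in range(1,21):
    z=231+210*min(1,k/7)
    f=min(1,max(0,(k-2)/18)); f=f
    az=-1.149+f*(0.43+1.149); rad=625+(530-625)*min(1,f*1.2)
    w=np.array([rad*np.cos(az),rad*np.sin(az),z])
    d=r.inv().apply(w-p0)/1000
    rows.append([round(x,3) for x in d]+[0,0,round(-7.3*k,1)])
import json;print(json.dumps(rows)); print(w)
E
```

```text
[[-0.001, -0.0, -0.03, 0, 0, -7.3], [-0.001, -0.0, -0.06, 0, 0, -14.6], [0.054, -0.009, -0.09, 0, 0, -21.9], [0.106, -0.022, -0.12, 0, 0, -29.2], [0.157, -0.04, -0.15, 0, 0, -36.5], [0.206, -0.062, -0.18, 0, 0, -43.8], [0.251, -0.088, -0.21, 0, 0, -51.1], [0.294, -0.117, -0.21, 0, 0, -58.4], [0.334, -0.15, -0.21, 0, 0, -65.7], [0.37, -0.186, -0.21, 0, 0, -73.0], [0.403, -0.225, -0.209, 0, 0, -80.3], [0.432, -0.266, -0.209, 0, 0, -87.6], [0.456, -0.309, -0.209, 0, 0, -94.9], [0.477, -0.353, -0.209, 0, 0, -102.2], [0.493, -0.398, -0.209, 0, 0, -109.5], [0.505, -0.445, -0.209, 0, 0, -116.8], [0.513, -0.491, -0.209, 0, 0, -124.1], [0.522, -0.537, -0.209, 0, 0, -131.4], [0.528, -0.583, -0.209, 0, 0, -138.7], [0.53, -0.629, -0.209, 0, 0, -146.0]]
[481.75184733 220.94152529 441.        ]
```

>>> carry_out --deltas '[[[0,0,-0.03,0,0,-7.3],[0,0,-0.06,0,0,-14.6],[0.04,-0.007,-0.09,0,0,-21.9],[0.085,-0.018,-0.12,0,0,-29.2],[0.13,-0.03,-0.15,0,0,-36.5],[0.17,-0.045,-0.18,0,0,-43.8],[0.21,-0.065,-0.21,0,0,-51.1],[0.255,-0.09,-0.21,0,0,-58.4],[0.3,-0.12,-0.21,0,0,-65.7],[0.335,-0.15,-0.21,0,0,-73.0],[0.37,-0.186,-0.21,0,0,-80.3],[0.403,-0.225,-0.21,0,0,-87.6],[0.432,-0.266,-0.21,0,0,-94.9],[0.456,-0.309,-0.21,0,0,-102.2],[0.477,-0.353,-0.21,0,0,-109.5],[0.493,-0.398,-0.21,0,0,-116.8],[0.505,-0.445,-0.21,0,0,-124.1],[0.513,-0.491,-0.21,0,0,-131.4],[0.522,-0.537,-0.21,0,0,-138.7],[0.528,-0.583,-0.21,0,0,-146.0]]]' --jaw 0

```text
clock: 2.15
tcp_pos: [498.3, 178.9, 441.1]
tool_rot: [0.083, 0.997, -0.0, 0.0]
wrist_force: [1.8, 0.7, -1.0]
finger_gap: 0.1
```

>>> carry_out --deltas '[[[0.008,0.02,0.035,0,0,0],[0.016,0.04,0.08,0,0,0.1],[0.016,0.049,0.125,0,0,0.3],[0.016,0.049,0.17,0,0,0.3],[0.016,0.049,0.21,0,0,0.3],[0.016,0.049,0.24,0,0,0.3],[0.016,0.049,0.24,0,0,0.3],[0.016,0.049,0.24,0,0,0.3]]]'

```text
clock: 2.95
tcp_pos: [491.8, 228.3, 202.1]
tool_rot: [0.088, 0.996, 0.0, -0.0]
wrist_force: [1.4, 1.1, -0.4]
finger_gap: -0.3
```

```bash
python3 - <<'E'
from h import *
import cv2, json
p,r,s=pose(); im=cams.grab_frame("wrist"); cv2.imwrite("pics/w1.png",im[:,:,::-1])
json.dump([list(p),list(r.as_quat())],open("w1.json","w")); print(p,r.as_quat(),s["clock"],s["qvel"].max())
E
```

```text
[491.76399136 228.3406836  202.11796415] [ 8.77688279e-02  9.96140865e-01  7.48241561e-05 -5.97756574e-05] 2.95 0.0026751578848432014
```

View pics/w1.png

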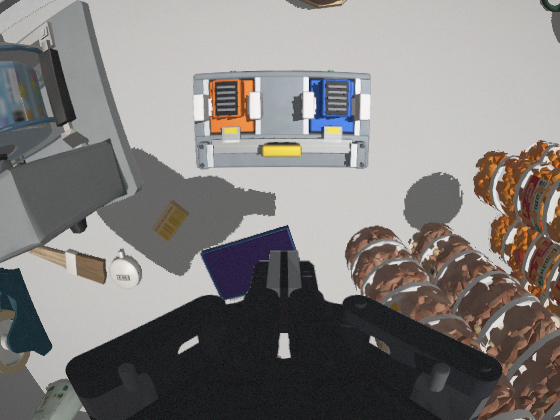

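```bash
python3 - <<'E'
import cv2
cv2.imwrite("pics/w1z.png",cv2.resize(cv2.imread("pics/w1.png")[65:175,185:380],None,fx=4,fy=4,interpolation=cv2.INTER_CUBIC))
E
```

```text
(no output)
```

View pics/w1z.png

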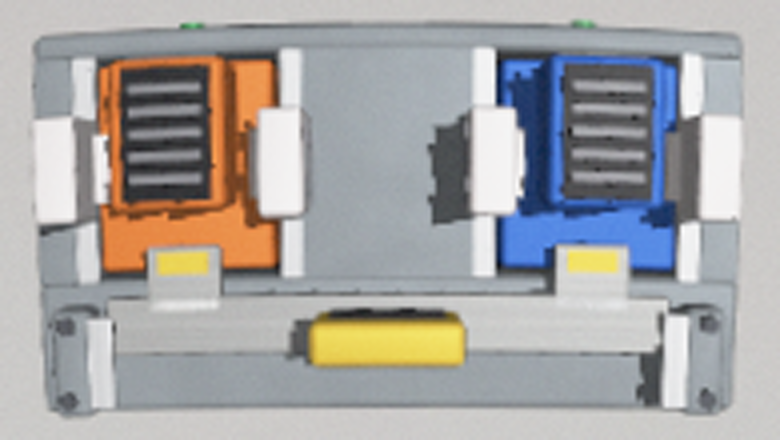

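```bash
cat >> h.py <<'E'
import cv2
def wcast(u,v,z,p,r):
    c=cams.calibration("wrist");K=c["intrinsics"];H=c["hand_eye"]
    n=cv2.fisheye.undistortPoints(np.array([[[u,v]]],float),K,np.zeros(4))[0,0]
    d=r.apply(H[:3,:3]@np.array([n[0],n[1],1]));o=np.array(p)+r.apply(H[:3,3])
    return o+d*(z-o[2])/d[2]
E
python3 - <<'E'
from h import *
import json
np.set_printoptions(precision=1,suppress=True)
p,q=json.load(open("w1.json"));r=R.from_quat(q)
f=lambda u,v,z:wcast(185+(u+.5)/4-.5,65+(v+.5)/4-.5,z,p,r)
o=f(166,134,61);b=f(609,133,61);t=f(388,341,65)
padl=f(54,168,62);padr=f(282,161,62)
bl=f(493,158,62);br=f(722,167,62)
print("plates",o,b,"tab",t);print("pads",padl,padr,(padl+padr)/2,np.linalg.norm(padl-padr),bl,br,np.linalg.norm(bl-br))
d=(b-o)[:2];yaw=np.arctan2(-d[0],d[1]);print(np.linalg.norm(d),yaw,"toolhead",2*np.arctan2(q[1],q[0])-np.pi)
ex=np.array([np.cos(yaw),np.sin(yaw)]);ey=np.array([-ex[1],ex[0]])
O=((o+b)/2)[:2]+7*ex;print("origin",O)
for n,x in(("o",o),("b",b),("t",t),("pl",padl),("pr",padr),("bl",bl),("br",br),("tabfront",f(388,318,65)),("boxFL",f(40,35,31)),("boxFR",f(742,35,31)),("tongueL",f(183,246,38)),("tongueR",f(590,244,38))):
    e=x[:2]-O;print(n,e@ex,e@ey)
E
```

```text
plates [399.  195.5  61. ] [415.6 290.   61. ] tab [452.6 234.9  65. ]
pads [400.9 169.7  62. ] [410.  219.3  62. ] [405.4 194.5  62. ] 50.46396067932752 [417.3 264.   62. ] [426.4 313.6  62. ] 50.46436471221289
95.92677832638577 -0.17449192249056278 toolhead -0.1757638133721402
origin [414.2 241.5]
o -7.000000000000026 -47.9633891631929
b -7.000000000000026 47.96338916319287
t 38.91955322042268 0.11325428448623395
pl -0.6238866866671225 -73.06450231456743
pr -0.3102088925715401 -22.601516536016785
bl -0.8654882737440662 22.679128845093256
br -0.5362688451445785 73.1424196650058
tabfront 33.89803535699901 0.1228456001683577
boxFL -34.339903529475876 -84.27927538225613
boxFR -34.00916630343294 85.51927122508202
tongueL 18.99134962163116 -48.43351720344326
tongueR 18.708224956971097 47.56807756760358
```

>>> carry_out --deltas '[[[0.035,0,0.03,0,0,0],[0.064,-0.0005,0.06,0,0,0],[0.064,-0.0005,0.085,0,0,0],[0.064,-0.0005,0.115,0,0,0],[0.064,-0.0005,0.135,0,0,0],[0.064,-0.0005,0.148,0,0,0],[0.064,-0.0005,0.15,0,0,0],[0.064,-0.0005,0.15,0,0,0]]]'

```text
clock: 3.8
tcp_pos: [429.3, 239.4, 52.3]
tool_rot: [0.088, 0.996, 0.0, 0.001]
wrist_force: [0.6, 0.6, -0.3]
finger_gap: 0.3
```

```bash
cat >> h.py <<'E'
O=np.array([414.2,241.5]);ex=np.array([np.cos(.1745),-np.sin(.1745)]);ey=np.array([-ex[1],ex[0]])
def cod():
    p,r,s=pose();e=p[:2]-O;print("coder xy",(e@ex).round(1),(e@ey).round(1),"z",p[2].round(1),"F",s["wrist_force"].round(1),"gap",round(s["finger_gap"],1),"head",np.round(2*np.arctan2(s["tool_rot"][1],s["tool_rot"][0])-np.pi,4),"t",s["clock"])
def snap(name,cam="wrist"):
    p,r,s=pose(); im=cams.grab_frame(cam); cv2.imwrite(f"pics/{name}.png",im[:,:,::-1]); return p,r
E
python3 -c "
from h import *
cod();snap('w2')"
```

```text
coder xy 15.2 0.6 z 52.3 F [ 0.6  0.6 -0.3] gap 0.3 head -0.1759 t 3.8
```

View pics/w2.png

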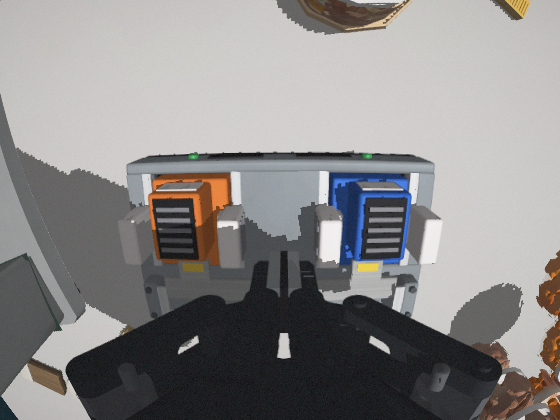

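>>> carry_out --deltas '[[[-0.005,-0.0005,0,0,0,0],[-0.009,-0.0005,0,0,0,0],[-0.012,-0.0005,0,0,0,0],[-0.015,-0.0005,0,0,0,0],[-0.018,-0.0005,0,0,0,0],[-0.021,-0.0005,0,0,0,0],[-0.023,-0.0005,0,0,0,0],[-0.023,-0.0005,0,0,0,0]]]'

```text
clock: 4.65
tcp_pos: [451.5, 234.3, 51.2]
tool_rot: [0.088, 0.996, 0.0, 0.0]
wrist_force: [0.1, -0.2, -0.0]
finger_gap: -0.0
```

```bash
python3 -c "
from h import *
cod()"
```

```text
coder xy 38.0 -0.6 z 51.2 F [ 0.1 -0.2 -0. ] gap -0.0 head -0.1761 t 4.65
```

>>> carry_out --deltas '[[[-0.002,0,0,0,0,0],[-0.004,0,0,0,0,0],[-0.005,0,0,0,0,0],[-0.006,0,0,0,0,0]]]'

```text
clock: 5.05
tcp_pos: [455.2, 233.6, 51.1]
tool_rot: [0.087, 0.996, -0.001, -0.002]
wrist_force: [-14.8, 0.7, 11.0]
finger_gap: -0.5
```

```bash
python3 -c "
from h import *
cod();snap('w3')"
```

```text
coder xy 41.7 -0.7 z 51.1 F [-14.8   0.7  11. ] gap -0.5 head -0.175 t 5.05
```

View pics/w3.png

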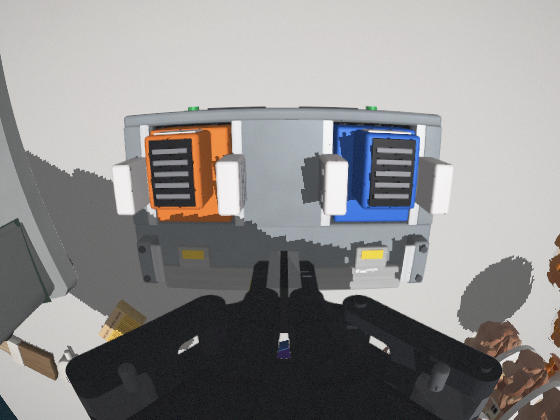

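>>> carry_out --deltas '[[[0.008,0,0,0,0,0],[0.012,0,0,0,0,0],[0.015,0,-0.03,0,0,0],[0.02,0,-0.07,0,0,0],[0.02,0,-0.09,0,0,0],[0.02,0,-0.09,0,0,0]]]'

```text
clock: 5.7
tcp_pos: [439.0, 237.5, 144.2]
tool_rot: [0.088, 0.996, 0.001, 0.003]
wrist_force: [0.3, -0.1, -0.2]
finger_gap: 0.0
```

```bash
python3 -c "
from h import *
cod();p,r=snap('w4')
for u in(193,372):
  e=wcast(u,248,38,np.array([455.2,233.6,51.1]),R.from_quat([.087,.996,-.001,-.002]))[:2]-O;print(e@ex,e@ey)
snap('t4','top')
snap('s4','scene')
a=cv2.imread('pics/s4.png')[190:270,190:280];cv2.imwrite('pics/s4z.png',cv2.resize(a,None,fx=7,fy=7,interpolation=cv2.INTER_CUBIC))
"
```

```text
coder xy 25.1 0.4 z 144.2 F [ 0.3 -0.1 -0.2] gap 0.0 head -0.1761 t 5.7
38.431270662445215 -48.41284915033221
38.20578371609176 48.336396892690566
```

View pics/w4.png

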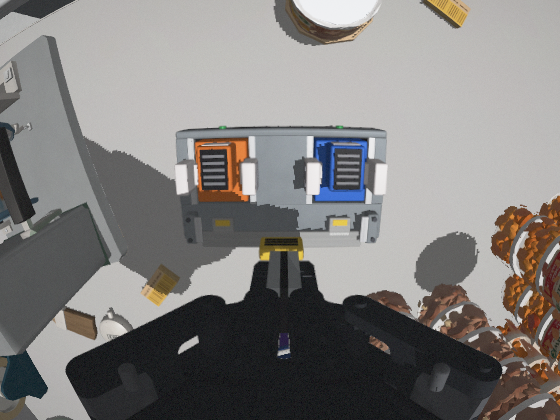

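View pics/s4z.png

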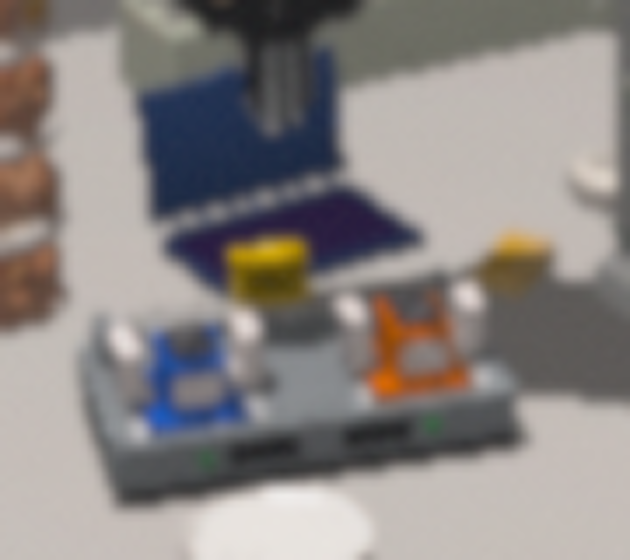

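>>> carry_out --deltas '[[[0.013,-0.02,0,0,0,0],[0.0255,-0.04,0,0,0,0],[0.0255,-0.048,0,0,0,0],[0.0255,-0.048,0.01,0,0,0],[0.0255,-0.048,0.03,0,0,0],[0.0255,-0.048,0.05,0,0,0],[0.0255,-0.048,0.06,0,0,0],[0.0255,-0.048,0.06,0,0,0]]]' --jaw 1

```text
clock: 6.65
tcp_pos: [402.9, 194.3, 79.6]
tool_rot: [0.087, 0.996, -0.0, -0.002]
wrist_force: [0.2, -0.6, 0.1]
finger_gap: 85.4
```

```bash
python3 -c "
from h import *
cod();p,r=snap('w5')
"
```

```text
coder xy -2.9 -48.4 z 79.6 F [ 0.2 -0.6  0.1] gap 85.4 head -0.1751 t 6.65
```

View pics/w5.png

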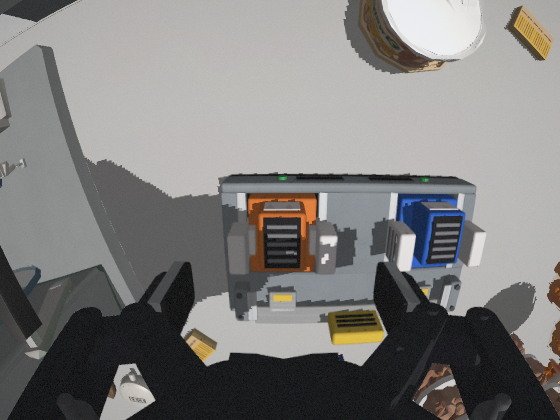

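>>> carry_out --deltas '[[[-0.0025,0.0005,0,0,0,0],[-0.0025,0.0005,0.005,0,0,0],[-0.0025,0.0005,0.015,0,0,0],[-0.0025,0.0005,0.025,0,0,0],[-0.0025,0.0005,0.035,0,0,0],[-0.0025,0.0005,0.0415,0,0,0],[-0.0025,0.0005,0.0415,0,0,0],[-0.0025,0.0005,0.0415,0,0,0]]]' --jaw 0.87

```text
clock: 7.5
tcp_pos: [406.3, 194.2, 39.7]
tool_rot: [0.088, 0.996, 0.0, -0.0]
wrist_force: [0.1, 0.3, 0.6]
finger_gap: 74.4
```

```bash
python3 -c "
from h import *
cod();p,r=snap('w6')
"
```

```text
coder xy 0.4 -47.9 z 39.7 F [0.1 0.3 0.6] gap 74.4 head -0.1756 t 7.5
```

View pics/w6.png

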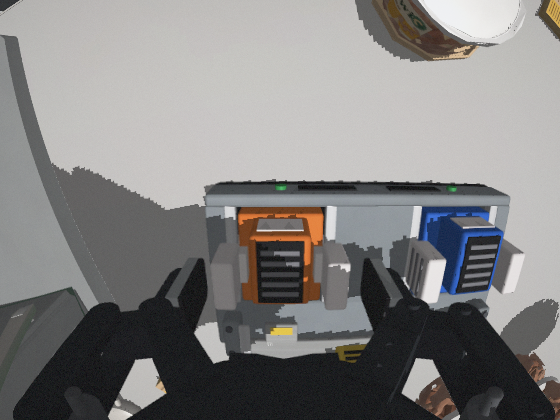

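>>> carry_out --deltas '[[[0,0,0.002,0,0,0],[0,0,0.0045,0,0,0],[0,0,0.0045,0,0,0],[0,0,0.0045,0,0,0]]]' --jaw 0.75

```text
clock: 7.95
tcp_pos: [406.4, 194.1, 35.3]
tool_rot: [0.088, 0.996, -0.0, 0.0]
wrist_force: [0.1, 0.5, -0.9]
finger_gap: 64.4
```

>>> carry_out --deltas '[[[0,0,0,0,0,0],[0,0,0,0,0,0],[0,0,0,0,0,0],[0,0,0,0,0,0],[0,0,0,0,0,0],[0,0,0,0,0,0]]]' --jaw 0

```text
clock: 8.55
tcp_pos: [406.9, 193.8, 37.0]
tool_rot: [0.088, 0.996, -0.001, 0.001]
wrist_force: [-9.6, -7.1, 32.2]
finger_gap: 44.2
```

```bash
python3 -c "
from h import *
cod();p,r=snap('w7')
"
```

```text
coder xy 1.1 -48.2 z 37.0 F [-9.6 -7.1 32.2] gap 44.2 head -0.1761 t 8.55
```

View pics/w7.png

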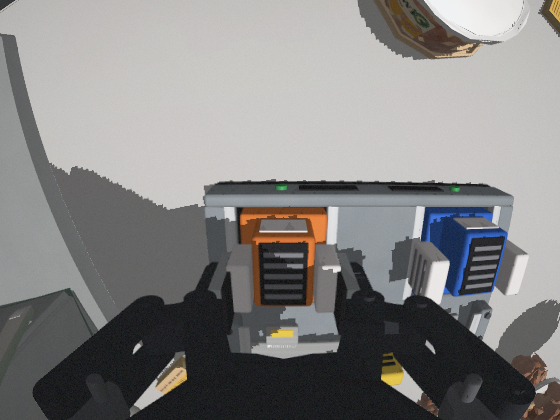

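>>> carry_out --deltas '[[[0,0,-0.001,0,0,0],[0,0,-0.002,0,0,0],[0,0,-0.003,0,0,0],[0,0,-0.003,0,0,0]]]'

```text
clock: 9.0
tcp_pos: [406.3, 194.1, 38.3]
tool_rot: [0.088, 0.996, 0.0, 0.0]
wrist_force: [0.7, 0.5, -1.1]
finger_gap: 43.0
```

```bash
python3 -c "
from h import *
cod()
p,r=snap('s8','scene')
a=cv2.imread('pics/s8.png')[180:270,190:290];cv2.imwrite('pics/s8z.png',cv2.resize(a,None,fx=7,fy=6,interpolation=cv2.INTER_CUBIC))
"
```

```text
coder xy 0.5 -48.0 z 38.3 F [ 0.7  0.5 -1.1] gap 43.0 head -0.1759 t 9.0
```

View pics/s8z.png

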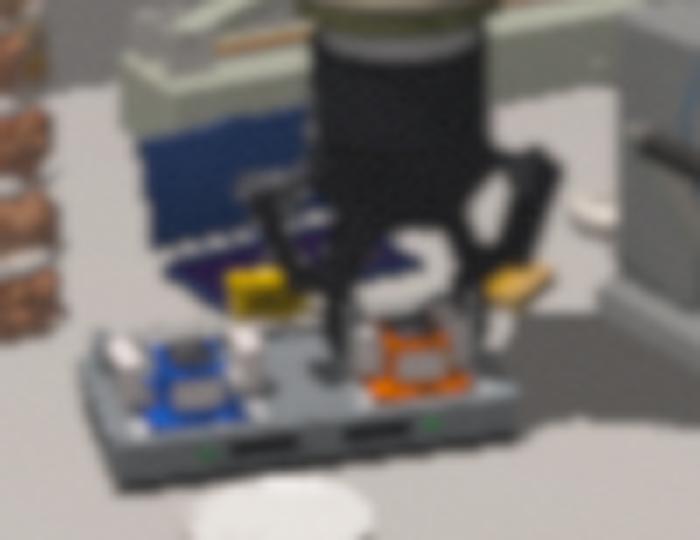

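>>> carry_out --deltas '[[[0,0,-0.002,0,0,0],[0,0,-0.004,0,0,0],[0,0,-0.006,0,0,0],[0,0,-0.008,0,0,0],[0,0,-0.008,0,0,0]]]'

```text
clock: 9.55
tcp_pos: [406.5, 194.1, 46.6]
tool_rot: [0.088, 0.996, -0.0, 0.0]
wrist_force: [0.3, 0.0, -1.1]
finger_gap: 43.0
```

```bash
python3 -c "
from h import *
cod();p,r=snap('w9')
"
```

```text
coder xy 0.7 -48.0 z 46.6 F [ 0.3  0.  -1.1] gap 43.0 head -0.1759 t 9.55
```

View pics/w9.png

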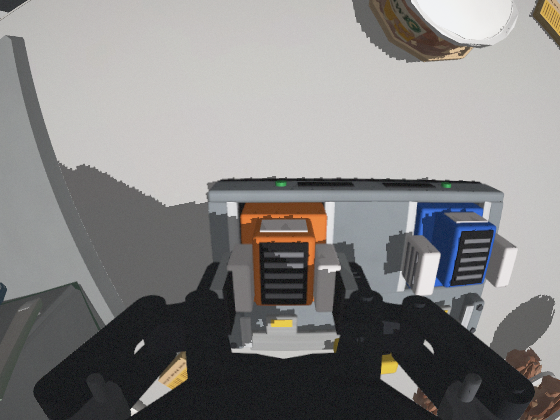

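>>> carry_out --deltas '[[[0,0,-0.003,0,0,0],[0,0,-0.008,0,0,0],[0,0,-0.016,0,0,0],[0,0,-0.026,0,0,0],[0,0,-0.036,0,0,0],[0,0,-0.046,0,0,0],[0,0,-0.056,0,0,0],[0,0,-0.066,0,0,0],[0,0,-0.075,0,0,0],[0,0,-0.082,0,0,0],[0,0,-0.087,0,0,0],[0,0,-0.09,0,0,0],[0,0,-0.09,0,0,0],[0,0,-0.09,0,0,0],[0,0,-0.09,0,0,0],[0,0,-0.09,0,0,0]]]'

```text
clock: 11.2
tcp_pos: [406.2, 194.1, 136.0]
tool_rot: [0.088, 0.996, -0.0, -0.0]
wrist_force: [0.3, -0.3, -1.0]
finger_gap: 43.3
```

```bash
python3 -c "
from h import *
cod();p,r=snap('w10');snap('s10','scene')
a=cv2.imread('pics/s10.png')[160:270,190:290];cv2.imwrite('pics/s10z.png',cv2.resize(a,None,fx=5,fy=5,interpolation=cv2.INTER_CUBIC))
"
```

```text
coder xy 0.4 -48.1 z 136.0 F [ 0.3 -0.3 -1. ] gap 43.3 head -0.1758 t 11.2
```

View pics/w10.png

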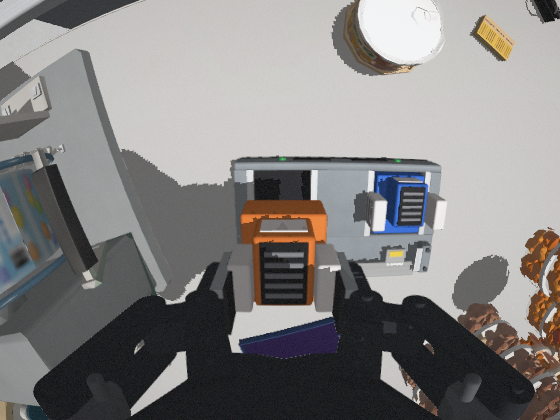

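View pics/s10z.png

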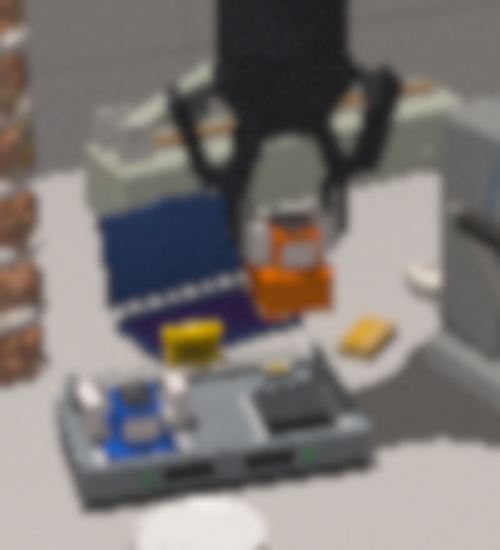

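```bash
python3 -c "
from h import *
a=cv2.imread('pics/w10.png').astype(int);snap('w11');b=cv2.imread('pics/w11.png').astype(int)
print(abs(a-b)[190:310,230:340].mean());cod();print(abs(manip.get_state()['qvel']).max())
from station import hand_in
print(hand_in())"
```

```text
2.5350757575757576
coder xy 0.4 -48.1 z 136.2 F [-0.1 -0.6 -1.2] gap 43.0 head -0.1757 t 11.35
0.0023585981510117287
the job is handed in; nothing more can be done
None
```

The job is done and handed in at about 11.4 s. The orange cassette is out of its bay, held by its two squeezed catches about 10 cm above where it sat.

- **Keeper:** I pushed the bar back by its yellow tab with the shut fingers until it met its stop, at about 15 N along the push. From the wrist camera, its tongues moved from x = 18.9 mm to x = 38.3 mm in the coder's frame. That is about 19.4 mm of travel, which puts it fully back.
- **Lift:** I pinched both catches and lifted straight up about 98–99 mm.
- **Last checks:**
  - In the last scene and wrist pictures the orange bay is empty, the cassette is upright, and the blue cassette is still seated.
  - The bystanders I could see were in place, though I did not measure each one.
  - The wrist force showed about 1.2 N downward, close to the cassette's weight, and the joints were at rest.

**Two readings differed from what I expected:**
- **Jaw gap:** it reads 43 mm, where the closed catches should be 49 mm across. I don't know why. Both catches did release, and the cassette did not shift in the grip.
- **Force while squeezing:** an upward force of about 32 N built up briefly, below the 40 N limit. Backing off 3 mm brought it to about zero.

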